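# Put one tray away and draw out the circuit board's tray

### The arm

A 6-joint arm with a two-finger parallel gripper is mounted at the origin on the work surface. World frame = base frame: x ahead of the robot, y to its left, z up, the work surface at z = 0. Lengths are in m, angles in rad, forces in N, time in s.
With the tool pointing down it reaches from about 0.35 to 0.775 m from the base axis. Payload 7.3 kg.
Tool frame: the origin (TCP) lies on the centre line of the jaws, within the pads' length; the fingertips stand tip_reach ahead of it and the grasp point (between the pads) lies 6 mm ahead of it (tip_reach is the distance from the TCP to the fingertips, in m); x points along the fingers, y is the direction in which the jaws open and shut, and the axes are right-handed (so a half turn about x gives the same grasp; the last joint's range is limited). The gripper opens to 92 mm and grips with 3 to 60 N. Pads are 19 mm wide; open, the fingers measure 130 mm over their backs; the gripper's body (75 mm by 190 mm) begins 47 mm behind the grasp point.
Start: joints at [1.027, 0.342, 1.524, -0, 1.275, -0.146], TCP at [0.203, 0.484, 0.252] pointing down, gripper open.
Joint ranges: [-2.53, 2.53], [-0.77, 2.02], [0.04, 2.7], [-1, 4.14], [0.28, 2.66], [-3.11, 3.11]. Speed limits (rad/s): [2.57, 2.57, 3.14, 3.14, 3.14, 3.14].

### API

Orientations are given as [roll, pitch, yaw] about the fixed x, y, z axes, in that order (R = Rz(yaw) Ry(pitch) Rx(roll)).
In Python, from cell import observe, read_camera, get_calibration, hand_in, tip_reach gives the robot as it stands. The module is installed in compiled form; this text tells all that it offers.
- The arm moves only by the shell command python3 -m crank 'ROWS' [FORCE]. ROWS is JSON, a list of rows, each an object of numbers: "fingers": the opening, from -1 (shut) to 1 (fully open); "tx", "ty", "tz": the shift along the tool's x, y, z in units of 40 mm (1.0 is 40 mm); "roll": the turn about the tool's x in units of 10 degrees (1.0 is 10 degrees). In form: [{"fingers": .., "tx": .., "ty": .., "tz": .., "roll": ..}, ...]. A call has exactly 8 rows; each row is the pose to reach, as a shift and turn from the pose commanded when the call began, along the tool's axes at that moment; what a row does not reach only later rows make up. A row lasts 1/8 s, in which the tool goes at most 62.5 mm and 10.7 degrees, less where a joint would pass 70% of its speed; a pose out of reach is approached as far as the arm can. A call with a gripper value outside its range is refused whole. The fingers move at their own pace and stop on an object; FORCE is the grip in N (left out, the last holds). Time passes only in rows, so rows that repeat a pose let the fingers close, or fill a call up. It gives the time, the measured TCP pose, the force and the opening at its end, in the units of the state.
- observe(): the state, without advancing time (a new reading comes with each control period).
- read_camera(name): name is "scene" or "side" or "wrist"; returns (picture, depth): 420x560x3 uint8, red, green, blue; 420x560 float32, m along the optical axis (not along the pixel's ray), 0 where there is no reading.
- get_calibration(name): a dict with "vertical_fov" (degrees; the focal length in pixels is half the picture's height over the tangent of half this angle, whatever the lens; pixels are square), "cx", "cy" (the principal point, pixels), "pose" (4x4, takes a point from camera to world coordinates); the wrist camera has in their place "T_tool_cam" (4x4, takes a point from camera to tool coordinates, whose origin is the TCP and whose axes are the tool frame's). Camera axes: x right, y down, z forward; pixel columns grow to the right and rows downward; lengths in m; the calibration is good to about 2 mm. A picture is of the moment at which its call begins: read the wrist's pose just before it. get_calibration takes no time and is no camera call.
- hand_in(): hands the job in, once; it reports no verdict.
The state is a dict: "time": time; "qpos": joint angles; "qvel": joint speeds; "joint_efforts": joint torques, N m; "tool_pos": TCP position; "tool_rot": TCP orientation; "contact_force": force on the tool from outside, world axes, zero at the start; "torque": the same for the moment, N m; "opening": finger opening in m.
Only numpy, scipy, OpenCV 4.12 (cv2) and the standard library are available. Lean on these libraries where they do the work, as an engineer would, in place of code of your own. Each camera call takes 0.05 s, during which the arm holds its last target. There are 200 camera calls.

### The job

On the three-lane slide rack, push the tray with the black enclosure shell, which was left standing out, fully home with your fingertips; then hook a fingertip behind the front lip of the tray that holds the circuit board and draw it out as far as it goes. Do not pinch the lips, do not touch or lift what lies in the trays, and leave the heat sink's tray and the things standing on the bench where they are. Finish with the hand clear of everything.

Things in the scene. Friction and masses are not known exactly. Their poses are not given: they have to be found in the camera images.
- rack: Fixed slide rack: grey base 360 mm wide (y), 12 mm thick, with three lanes side by side, 115 mm apart, between aluminium guides (tops 30 mm above the bench). Origin on the bench, mid-width, under the front faces of trays that are home; +x points into the rack: trays go home along +x and are drawn out along -x, over the bench. Place, heading and lane order vary.
- case_tray (a joint): How far out, in m, the tray that holds the black enclosure shell; it starts standing 55 to 85 mm out. 0 = fully home against its stop, 0.100 = fully out against its front stop; about 2 N of friction, stays where left. Plastic tray 200 mm long, 100 mm wide; side walls 4 mm thick, tops 32 mm above the bench.
- case_lip: Front lip of that tray, moving with it: upright wall 100 mm wide, 32 mm tall, 8 mm thick with its face plate. Origin: middle of its top edge, rear side, 46 mm above the bench; axes as the rack's. Behind it (+x) is an empty bay 54 mm long, 92 mm wide, floor 18 mm above the bench; then a cross bar, 12 mm tall, that keeps the load back.
- case_face: Aluminium plate 96 mm wide, 27 mm tall and 3 mm thick on the outside of that lip: the tray's front face. Origin at the middle of its lower edge, on the front; axes as the rack's.
- enclosure: Loose open-topped black plastic enclosure shell, 90 x 76 mm, 28 mm tall, lying in its tray behind the cross bar. Origin at the centre of its underside, 18 mm above the bench.
- board_tray (a joint): How far out, in m, the tray that holds the circuit board; it starts at or near home (0 to 12 mm out). 0 = fully home against its stop, 0.100 = fully out against its front stop; about 2 N of friction, stays where left. Plastic tray 200 mm long, 100 mm wide; side walls 4 mm thick, tops 32 mm above the bench.
- board_lip: Front lip of that tray, moving with it: upright wall 100 mm wide, 32 mm tall, 8 mm thick with its face plate. Origin: middle of its top edge, rear side, 46 mm above the bench; axes as the rack's. Behind it (+x) is an empty bay 54 mm long, 92 mm wide, floor 18 mm above the bench; then a cross bar, 12 mm tall, that keeps the load back.
- board_face: Aluminium plate 96 mm wide, 27 mm tall and 3 mm thick on the outside of that lip: the tray's front face. Origin at the middle of its lower edge, on the front; axes as the rack's.
- circuit_board: Loose green circuit board 104 x 78 mm (x, y), with chips, connectors and small cans, 21 mm tall overall on its feet, lying in its tray behind the cross bar. Origin at the centre of its underside, 18 mm above the bench.
- sink_tray (a joint): How far out, in m, the third tray, which holds the finned heat sink; it starts at or near home (0 to 12 mm out) and is to be left alone. 0 = fully home against its stop, 0.100 = fully out against its front stop; about 2 N of friction, stays where left. Plastic tray 200 mm long, 100 mm wide; side walls 4 mm thick, tops 32 mm above the bench.
- sink_lip: Front lip of that tray, moving with it: upright wall 100 mm wide, 32 mm tall, 8 mm thick with its face plate. Origin: middle of its top edge, rear side, 46 mm above the bench; axes as the rack's. Behind it (+x) is an empty bay 54 mm long, 92 mm wide, floor 18 mm above the bench; then a cross bar, 12 mm tall, that keeps the load back.
- sink_face: Aluminium plate 96 mm wide, 27 mm tall and 3 mm thick on the outside of that lip: the tray's front face. Origin at the middle of its lower edge, on the front; axes as the rack's.
- heat_sink: Loose aluminium heat sink 100 x 70 mm, 28 mm tall, with eight upright fins, lying in its tray behind the cross bar. Origin at the centre of its underside, 18 mm above the bench.
- solder_reel: Bystander: upright reel of solder, 54 mm across, 65 mm tall. Origin at the centre of its underside.
- wire_reel: Bystander: flat reel of red wire with white flanges, 90 mm across, 50 mm tall. Origin at the centre of its underside.
- tape_roll: Bystander: roll of white tape lying flat, 72 mm across, 25 mm tall. Origin at the centre of its underside.
- flux_bottle: Bystander: white plastic bottle, 48 mm across, 120 mm tall. Origin at the centre of its underside.
Things that resemble listed ones, but are neither listed nor needed, are in the scene too. Of the things shaped like the enclosure, the black one is meant.

How it is judged:
By the outcome, as a careful person would: the job done as asked, in the order asked, and still so for the second after the job is handed in, with the robot touching nothing.
It also fails if it takes over 56 s, if anything falls off the work surface, if the arm or the gripper's body presses on something with over 40 N, if the wrist force passes 120 N, or if a joint passes its speed limit or range.

## Working session

There is one attempt and no reset: what is moved stays moved. The work goes in short steps, Python scripts to look and compute and a shell command to move; the robot and the scene stay as the last step left them, time stands still between calls to the robot, and variables do not carry over. Pictures are saved under pics/ and viewed, about 8 in all and at most 12, crops included, and the job is handed in when it is done.

```bash
mkdir -p pics; cat > h.py <<'E'
import numpy as np, cv2
from cell import *
from scipy.spatial.transform import Rotation as R
def K(n):
    c=get_calibration(n); return c, 210/np.tan(np.radians(c["vertical_fov"])/2)
def pose(n,s=None):
    c,f=K(n)
    if n!="wrist": return np.array(c["pose"])
    T=np.eye(4); T[:3,:3]=R.from_euler("xyz",s["tool_rot"]).as_matrix(); T[:3,3]=s["tool_pos"]
    return T@np.array(c["T_tool_cam"])
def cloud(n,d,P):
    c,f=K(n); v,u=np.mgrid[:420,:560]
    p=np.stack([(u-c["cx"])/f*d,(v-c["cy"])/f*d,d],-1)
    return p@P[:3,:3].T+P[:3,3]
def snap(n,tag):
    s=observe(); im,d=read_camera(n); P=pose(n,s); W=cloud(n,d,P)
    cv2.imwrite(f"pics/{tag}.png",im[:,:,::-1]); np.savez(f"pics/{tag}.npz",im=im,d=d,W=W,P=P); return im,d,W
E
python3 - <<'E'
from h import *
s=observe(); print(s, tip_reach if not callable(tip_reach) else tip_reach())
a=[snap(n,n+"0")[0] for n in ("scene","side")]
for n in ("scene","side"): print(n,get_calibration(n))
print(get_calibration("wrist"))
E
```

```text
{'time': 0.0, 'qpos': array([ 1.02703897e+00,  3.42721861e-01,  1.52504343e+00, -1.77280012e-05,
        1.27539255e+00, -1.46004982e-01]), 'qvel': array([-0.00111391, -0.0012476 , -0.00080805, -0.0001294 ,  0.00023048,
        0.00167812]), 'joint_efforts': array([-1.27843330e-03, -4.31239164e+01, -2.44216543e+01,  7.17010559e-02,
        5.58729633e-02, -1.11379027e-04]), 'tool_pos': array([0.20314505, 0.48369226, 0.25103617]), 'tool_rot': array([-1.70597108,  1.56923105, -2.10371828]), 'contact_force': array([-0.04554667, -0.37619122, -0.10520642]), 'torque': array([0.03132916, 0.00194167, 0.01302943]), 'opening': 0.0915310739870961} 0.025
scene {'vertical_fov': 45.45960961277429, 'cx': 276.44039550958246, 'cy': 217.05825519500587, 'pose': array([[ 0.3642486 ,  0.67137117, -0.64543296,  1.42975257],
       [ 0.93118924, -0.27332616,  0.24120409, -0.27649715],
       [-0.01447624, -0.68887848, -0.72473228,  0.98279321],
       [ 0.        ,  0.        ,  0.        ,  1.        ]])}
side {'vertical_fov': 53.013297080491384, 'cx': 282.7310376906501, 'cy': 213.53070935664894, 'pose': array([[ 0.73923135, -0.45017417,  0.50087945,  0.12320501],
       [-0.67327872, -0.47716908,  0.56480566, -0.53465446],
       [-0.01525673, -0.75475353, -0.65583103,  0.71651236],
       [ 0.        ,  0.        ,  0.        ,  1.        ]])}
{'vertical_fov': 59.21293004775463, 'cx': 281.8988450900323, 'cy': 220.81331455519253, 'T_tool_cam': array([[-6.86342448e-04, -2.65659152e-01,  9.64066774e-01,
        -1.31647966e-01],
       [ 9.99999589e-01,  3.88172291e-04,  8.18889012e-04,
         7.69084667e-04],
       [-5.91769368e-04,  9.64066940e-01,  2.65658776e-01,
        -7.21856411e-02],
       [ 0.00000000e+00,  0.00000000e+00,  0.00000000e+00,
         1.00000000e+00]])}
```

View pics/scene0.png

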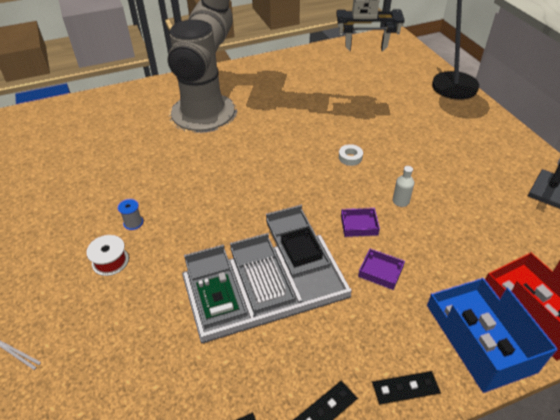

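View pics/side0.png

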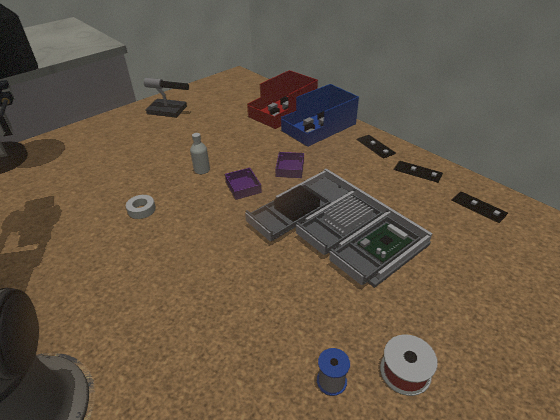

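Scene view: the black shell's tray stands out (shell at 302,247; its lip at ~288,213). The heat sink is in the middle (262,280) and the green board's tray on the left (218,297; lip ~208,257). Lookalikes are the purple shells at (360,222) and (381,268). The choice is the black shell at (302,247).

```bash
python3 - <<'E'
from h import *
z={n:np.load(f"pics/{n}0.npz") for n in("scene","side")}
for n,(u,v) in {"scene":(302,247),"side":(298,200)}.items(): print(n,"shell",z[n]["W"][v,u])
for n,(u,v) in {"scene":(218,297),"side":(388,240)}.items(): print(n,"board",z[n]["W"][v,u])
# topdown ortho map, 1mm/px : rgb + height, from the two views
x0,x1,y0,y1=.3,.85,-.35,.35
out=[]
for n in z:
    W=z[n]["W"].reshape(-1,3); im=z[n]["im"].reshape(-1,3); d=z[n]["d"].ravel()
    m=(d>0)&(W[:,0]>x0)&(W[:,0]<x1)&(W[:,1]>y0)&(W[:,1]<y1)
    W=W[m];im=im[m]
    o=np.argsort(W[:,2]);W=W[o];im=im[o]
    H=np.zeros((550,700,3),np.uint8)
    c=im[:,::-1].copy()
    hi=(W[:,2]>.040)&(W[:,2]<.052); c[hi]=(0,0,255)
    for p,q in zip(W,c): cv2.circle(H,(int((y1-p[1])*1000),int((x1-p[0])*1000)),1,q.tolist(),-1)
    out.append(H)
    b=W[(W[:,2]<.01)]; print(n,"bench z",np.median(b[:,2]))
cv2.imwrite("pics/top.png",cv2.resize(np.hstack(out),(800,314)))
cv2.imwrite("pics/topS.png",out[0][:,:]); 
E
```

```text
scene shell [0.69237326 0.06577388 0.01938849]
side shell [0.71940493 0.0764717  0.02136242]
scene board [ 0.76325205 -0.17430407  0.02704429]
side board [ 0.76192598 -0.17857332  0.02950266]
scene bench z -0.0008922290351350837
side bench z 2.490210023953221e-05
```

View pics/topS.png

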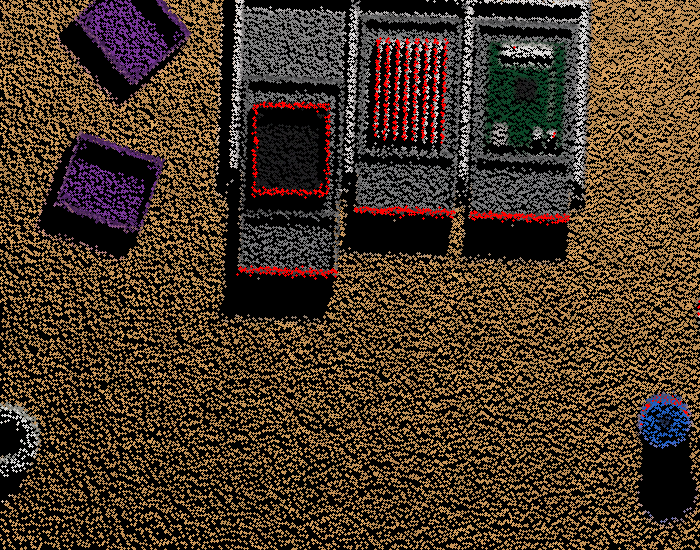

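```bash
cat > g.py <<'E'
from h import *
def go(target,yaw):  # print tool-axes units to a target TCP and the roll aligning tool y to the rack y (+- half turn)
    s=observe(); M=R.from_euler("xyz",s["tool_rot"]).as_matrix()
    print("tool",s["tool_pos"].round(4),"F",s["contact_force"].round(1),"open",round(s["opening"],4),"t",round(s["time"],2),"q6",s["qpos"].round(2))
    print("units",(M.T@(np.array(target)-s["tool_pos"])/.04).round(3))
    yr=M.T@np.array([-np.sin(yaw),np.cos(yaw),0]); a=np.degrees(np.arctan2(yr[2],yr[1])); print("roll units",round(a/10,3),"or",round((a+180 if a<0 else a-180)/10,3)); return M
E
python3 - <<'E'
from g import *
z={n:np.load(f"pics/{n}0.npz") for n in("scene","side")}
box={"case":(.56,.595,.0,.125),"sink":(.625,.65,-.115,.005),"board":(.62,.65,-.23,-.115)}
for n in z:
  W=z[n]["W"].reshape(-1,3)
  for k,(a,b,c,d) in box.items():
    p=W[(W[:,2]>.041)&(W[:,2]<.052)&(W[:,0]>a)&(W[:,0]<b)&(W[:,1]>c)&(W[:,1]<d)]
    f=np.polyfit(p[:,1],p[:,0],1); lo,hi=np.percentile(p[:,1],[.5,99.5]); m=(lo+hi)/2
    print(n,k,len(p),"y",lo.round(4),hi.round(4),"mid x",np.polyval(f,m).round(4),"y",m.round(4),"x range",np.percentile(p[:,0]-np.polyval(f,p[:,1]),[2,98]).round(4),"z",np.median(p[:,2]).round(4),"yaw deg",-np.degrees(np.arctan(f[0])).round(2))
print(go([.49,.062,.20],np.radians(-1.5)).round(3))
E
```

```text
scene case 87 y 0.0138 0.1117 mid x 0.5784 y 0.0628 x range [-0.0055  0.0037] z 0.0443 yaw deg -1.94
scene sink 92 y -0.104 -0.0062 mid x 0.6387 y -0.0551 x range [-0.0048  0.0041] z 0.0444 yaw deg -1.65
scene board 103 y -0.2185 -0.1211 mid x 0.6331 y -0.1698 x range [-0.0049  0.0037] z 0.0439 yaw deg -2.39
side case 120 y 0.0169 0.1139 mid x 0.5748 y 0.0654 x range [-0.0047  0.0042] z 0.0443 yaw deg -1.99
side sink 135 y -0.101 -0.0029 mid x 0.6351 y -0.0519 x range [-0.0046  0.0045] z 0.0447 yaw deg -2.45
side board 168 y -0.2161 -0.1172 mid x 0.6293 y -0.1666 x range [-0.0039  0.0048] z 0.0446 yaw deg -2.12
tool [0.2032 0.4837 0.2511] F [ 0.6 -0.9  0. ] open 0.0918 t 0.1 q6 [ 1.03  0.34  1.52  0.    1.28 -0.15]
units [ 1.285 -6.941 10.695]
roll units -2.129 or 15.871
[[-0.001  0.387  0.922]
 [-0.001  0.922 -0.387]
 [-1.    -0.001 -0.   ]]
```

```bash
python3 -m crank '[{"fingers":-1,"tx":0.1,"ty":-0.8,"tz":1.4,"roll":-0.3},{"fingers":-1,"tx":0.3,"ty":-1.6,"tz":2.8,"roll":-0.6},{"fingers":-1,"tx":0.5,"ty":-2.4,"tz":4.2,"roll":-0.9},{"fingers":-1,"tx":0.7,"ty":-3.3,"tz":5.7,"roll":-1.2},{"fingers":-1,"tx":0.8,"ty":-4.1,"tz":7.1,"roll":-1.5},{"fingers":-1,"tx":1.0,"ty":-4.9,"tz":8.5,"roll":-1.8},{"fingers":-1,"tx":1.2,"ty":-5.7,"tz":9.9,"roll":-2.0},{"fingers":-1,"tx":1.28,"ty":-6.56,"tz":11.35,"roll":-2.13}]' 20
python3 - <<'E'
from g import *
print(go([.52,.066,.20],np.radians(-2.05)).round(3))
snap("wrist","w1")
E
```

```text
time: 1.1
tool_pos: [0.5048, 0.0861, 0.2017]
tool_rot: [2.843, 1.57, 2.817]
contact_force: [1.2, 0.9, -0.4]
opening: 0.0164
tool [0.5048 0.0861 0.2017] F [ 1.2  0.9 -0.4] open 0.0164 t 1.1 q6 [ 0.02  0.37  1.64  0.    1.14 -1.53]
units [ 0.042 -0.492  0.392]
roll units 0.06 or -17.94
[[-0.001  0.025  1.   ]
 [ 0.     1.    -0.025]
 [-1.     0.    -0.001]]
```

View pics/w1.png

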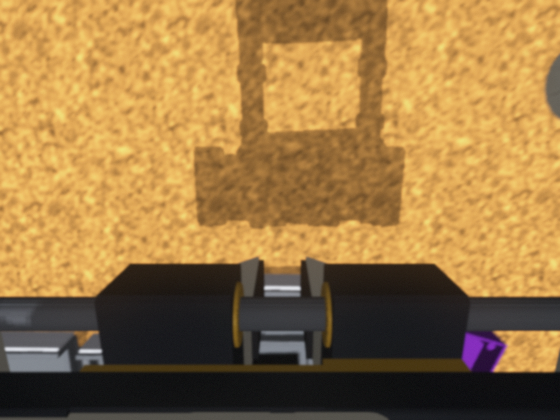

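```bash
python3 -m crank '[{"fingers":-1,"tx":0.3,"ty":0,"tz":0.1,"roll":0},{"fingers":-1,"tx":0.8,"ty":0,"tz":0.2,"roll":0},{"fingers":-1,"tx":1.3,"ty":0,"tz":0.2,"roll":0},{"fingers":-1,"tx":1.8,"ty":0,"tz":0.2,"roll":0},{"fingers":-1,"tx":2.3,"ty":0,"tz":0.2,"roll":0},{"fingers":-1,"tx":2.7,"ty":0,"tz":0.2,"roll":0},{"fingers":-1,"tx":3.0,"ty":0,"tz":0.2,"roll":0},{"fingers":-1,"tx":3.0,"ty":0,"tz":0.2,"roll":0}]'
python3 - <<'E'
from g import *
go([.53,.0655,.051],np.radians(-2.05))
im,d,W=snap("side","s1"); cv2.imwrite("pics/s1c.png",cv2.resize(im[100:320,180:460,::-1],(784,616))[:600])
E
```

```text
time: 2.15
tool_pos: [0.5111, 0.0885, 0.0814]
tool_rot: [3.11, 1.569, 3.085]
contact_force: [0.5, 0.6, -0.5]
opening: 0.0007
tool [0.5111 0.0885 0.0814] F [ 0.5  0.6 -0.5] open 0.0007 t 2.15 q6 [ 0.02  0.53  1.75  0.    0.86 -1.52]
units [ 0.758 -0.563  0.489]
roll units 0.062 or -17.938
```

View pics/s1c.png

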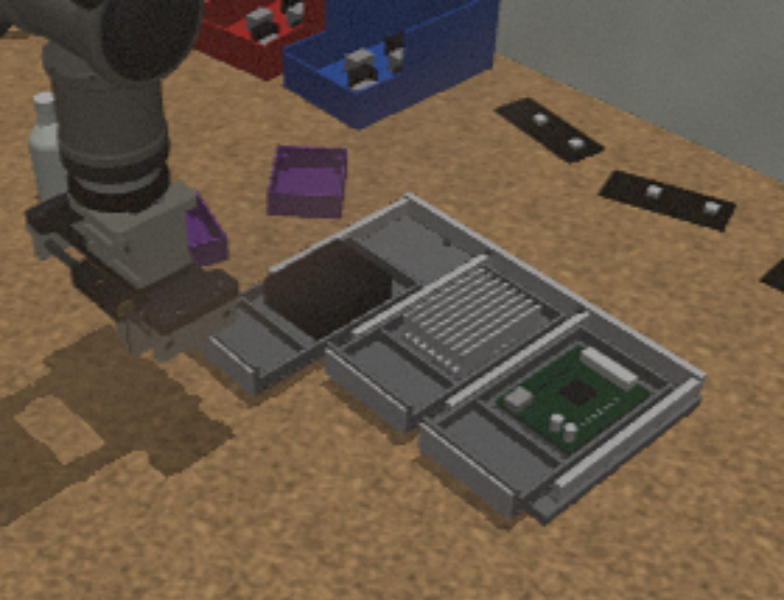

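The close crop shows the black shell in the projecting tray (crop 330,285), with the hand in front of its lip (235,355). The board tray's lip is at (470,465). Next I centre the hand, lower it and start pushing.

```bash
python3 -m crank '[{"fingers":-1,"tx":0.2,"ty":-0.2,"tz":0.1,"roll":0.06},{"fingers":-1,"tx":0.5,"ty":-0.4,"tz":0.2,"roll":0.06},{"fingers":-1,"tx":0.75,"ty":-0.56,"tz":0.4,"roll":0.06},{"fingers":-1,"tx":0.75,"ty":-0.56,"tz":0.6,"roll":0.06},{"fingers":-1,"tx":0.75,"ty":-0.56,"tz":0.8,"roll":0.06},{"fingers":-1,"tx":0.75,"ty":-0.56,"tz":1.0,"roll":0.06},{"fingers":-1,"tx":0.75,"ty":-0.56,"tz":1.2,"roll":0.06},{"fingers":-1,"tx":0.75,"ty":-0.56,"tz":1.4,"roll":0.06}]'
python3 - <<'E'
from g import *
go([.63,.062,.051],np.radians(-2.05))
E
```

```text
time: 3.2
tool_pos: [0.5675, 0.064, 0.0524]
tool_rot: [3.115, 1.57, 3.078]
contact_force: [-2.6, 0.5, 2.1]
opening: 0.0004
tool [0.5675 0.064  0.0524] F [-2.6  0.5  2.1] open 0.0004 t 3.2 q6 [-0.02  0.65  1.62  0.    0.87 -1.56]
units [0.032 0.007 1.563]
roll units -0.003 or 17.997
```

```bash
python3 -m crank '[{"fingers":-1,"tx":0,"ty":0,"tz":0.15,"roll":0},{"fingers":-1,"tx":0,"ty":0,"tz":0.3,"roll":0},{"fingers":-1,"tx":0,"ty":0,"tz":0.45,"roll":0},{"fingers":-1,"tx":0,"ty":0,"tz":0.6,"roll":0},{"fingers":-1,"tx":0,"ty":0,"tz":0.75,"roll":0},{"fingers":-1,"tx":0,"ty":0,"tz":0.9,"roll":0},{"fingers":-1,"tx":0,"ty":0,"tz":1.05,"roll":0},{"fingers":-1,"tx":0,"ty":0,"tz":1.2,"roll":0}]'
python3 -m crank '[{"fingers":-1,"tx":0,"ty":0,"tz":0.03,"roll":0},{"fingers":-1,"tx":0,"ty":0,"tz":0.06,"roll":0},{"fingers":-1,"tx":0,"ty":0,"tz":0.09,"roll":0},{"fingers":-1,"tx":0,"ty":0,"tz":0.12,"roll":0},{"fingers":-1,"tx":0,"ty":0,"tz":0.15,"roll":0},{"fingers":-1,"tx":0,"ty":0,"tz":0.18,"roll":0},{"fingers":-1,"tx":0,"ty":0,"tz":0.2,"roll":0},{"fingers":-1,"tx":0,"ty":0,"tz":0.2,"roll":0}]'
```

```text
time: 4.2
tool_pos: [0.6159, 0.0621, 0.0523]
tool_rot: [1.439, 1.571, 1.403]
contact_force: [-1.7, -0.1, 1.1]
opening: 0.0006
time: 5.2
tool_pos: [0.6236, 0.0617, 0.0522]
tool_rot: [-0.039, 1.571, -0.075]
contact_force: [-0.6, -0.9, -0.4]
opening: 0.0006
```

```bash
python3 -m crank '[{"fingers":-1,"tx":0,"ty":0,"tz":0.03,"roll":0},{"fingers":-1,"tx":0,"ty":0,"tz":0.06,"roll":0},{"fingers":-1,"tx":0,"ty":0,"tz":0.09,"roll":0},{"fingers":-1,"tx":0,"ty":0,"tz":0.12,"roll":0},{"fingers":-1,"tx":0,"ty":0,"tz":0.15,"roll":0},{"fingers":-1,"tx":0,"ty":0,"tz":0.18,"roll":0},{"fingers":-1,"tx":0,"ty":0,"tz":0.21,"roll":0},{"fingers":-1,"tx":0,"ty":0,"tz":0.24,"roll":0}]'
```

```text
time: 6.2
tool_pos: [0.6292, 0.0615, 0.0522]
tool_rot: [-3.101, 1.561, -3.137]
contact_force: [-20.2, -0.8, 13.1]
opening: 0.0008
```

```bash
python3 -m crank '[{"fingers":-1,"tx":0,"ty":0,"tz":0.02,"roll":0},{"fingers":-1,"tx":0,"ty":0,"tz":0.04,"roll":0},{"fingers":-1,"tx":0,"ty":0,"tz":0.04,"roll":0},{"fingers":-1,"tx":0,"ty":0,"tz":0.04,"roll":0},{"fingers":-1,"tx":0,"ty":0,"tz":0.04,"roll":0},{"fingers":-1,"tx":0,"ty":0,"tz":0.04,"roll":0},{"fingers":-1,"tx":0,"ty":0,"tz":0.04,"roll":0},{"fingers":-1,"tx":0,"ty":0,"tz":0.04,"roll":0}]'
python3 -m crank '[{"fingers":-1,"tx":0,"ty":0,"tz":-0.2,"roll":0},{"fingers":-1,"tx":0,"ty":0,"tz":-0.6,"roll":0},{"fingers":-1,"tx":0,"ty":0,"tz":-1.2,"roll":0},{"fingers":-1,"tx":-0.5,"ty":0,"tz":-1.8,"roll":0},{"fingers":-1,"tx":-1.4,"ty":0,"tz":-2.0,"roll":0},{"fingers":-1,"tx":-2.4,"ty":-1.0,"tz":-2.0,"roll":0},{"fingers":-1,"tx":-2.8,"ty":-2.0,"tz":-2.0,"roll":0},{"fingers":-1,"tx":-2.8,"ty":-3.0,"tz":-2.0,"roll":0}]'
python3 -m crank '[{"fingers":-1,"tx":0,"ty":-0.8,"tz":-0.4,"roll":0},{"fingers":-1,"tx":0,"ty":-1.6,"tz":-0.8,"roll":0},{"fingers":-1,"tx":0,"ty":-2.2,"tz":-1.0,"roll":0},{"fingers":-1,"tx":0,"ty":-2.7,"tz":-1.0,"roll":0},{"fingers":-1,"tx":0,"ty":-2.7,"tz":-1.0,"roll":0},{"fingers":-1,"tx":0,"ty":-2.7,"tz":-1.0,"roll":0},{"fingers":-1,"tx":0,"ty":-2.7,"tz":-1.0,"roll":0},{"fingers":-1,"tx":0,"ty":-2.7,"tz":-1.0,"roll":0}]'
python3 - <<'E'
from g import *
yaw=np.radians(-2.05)
go([.66,-.170,.15],yaw)
ex=np.array([np.cos(yaw),np.sin(yaw)])
for n in("scene","side"):
  im,d,W=snap(n,n+"2"); W=W.reshape(-1,3)
  for k,(a,b,c,e) in {"case":(.62,.66,.005,.125),"sink":(.62,.66,-.115,.0),"board":(.615,.65,-.23,-.115)}.items():
    p=W[(W[:,2]>.041)&(W[:,2]<.052)&(W[:,0]>a)&(W[:,0]<b)&(W[:,1]>c)&(W[:,1]<e)]
    if len(p): f=np.polyfit(p[:,1],p[:,0],1); print(n,k,len(p),"rack-x",np.median(p[:,:2]@ex).round(4),"xy",np.mean([p[:,:2].min(0),p[:,:2].max(0)],0).round(4),"z",np.median(p[:,2]).round(4),"yaw",-np.degrees(np.arctan(f[0])).round(2))
E
```

```text
time: 7.2
tool_pos: [0.6293, 0.0615, 0.0523]
tool_rot: [-3.101, 1.558, -3.137]
contact_force: [-22.2, -1.9, 14.1]
opening: 0.0007
time: 8.2
tool_pos: [0.5521, -0.057, 0.1667]
tool_rot: [-0.16, 1.564, -0.196]
contact_force: [-0.5, 0.5, -0.4]
opening: 0.0004
time: 9.2
tool_pos: [0.5066, -0.1614, 0.1642]
tool_rot: [1.357, 1.571, 1.321]
contact_force: [-0.3, -0.9, -0.3]
opening: 0.0006
tool [ 0.5066 -0.1614  0.1642] F [-0.3 -0.9 -0.3] open 0.0006 t 9.2 q6 [-0.45  0.44  1.63  0.    1.07 -1.99]
units [ 0.356 -0.078  3.84 ]
roll units 0.002 or -17.998
scene case 94 rack-x 0.645 xy [0.6473 0.0603] z 0.0442 yaw -1.99
scene sink 90 rack-x 0.6405 xy [ 0.6382 -0.0545] z 0.0445 yaw -2.42
scene board 104 rack-x 0.6388 xy [ 0.632  -0.1692] z 0.0438 yaw -2.09
side board 112 rack-x 0.6347 xy [ 0.6282 -0.186 ] z 0.0441 yaw -1.55
```

View pics/scene2.png

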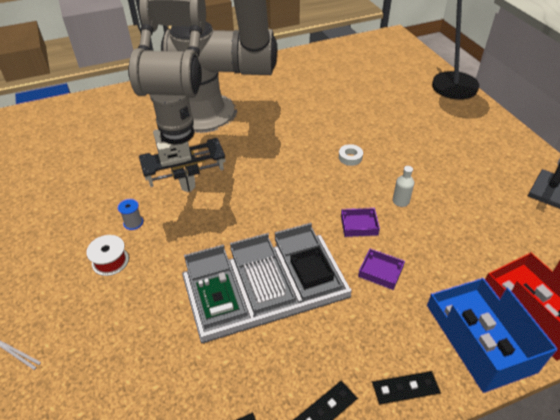

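The scene view shows the case tray home (296,238), about 4.5 mm deeper than the sink tray, with the sink and board trays unmoved. Next I go over the board tray's bay.

```bash
python3 -m crank '[{"fingers":-1,"tx":0,"ty":0,"tz":0.6,"roll":0},{"fingers":-1,"tx":0.1,"ty":-0.05,"tz":1.4,"roll":0},{"fingers":-1,"tx":0.2,"ty":-0.05,"tz":2.2,"roll":0},{"fingers":-1,"tx":0.3,"ty":-0.05,"tz":3.0,"roll":0},{"fingers":-1,"tx":0.4,"ty":-0.05,"tz":3.6,"roll":0},{"fingers":-1,"tx":0.6,"ty":-0.05,"tz":3.9,"roll":0},{"fingers":-1,"tx":0.8,"ty":-0.05,"tz":3.9,"roll":0},{"fingers":-1,"tx":0.8,"ty":-0.05,"tz":3.9,"roll":0}]'
python3 - <<'E'
from g import *
go([.662,-.169,.051],np.radians(-2.05))
snap("wrist","w3")
im,d,W=snap("side","s3"); a=cv2.resize(im[130:300,230:460,::-1],(784,580)); cv2.imwrite("pics/s3c.png",a)
E
```

```text
time: 10.3
tool_pos: [0.661, -0.1696, 0.1311]
tool_rot: [2.83, 1.568, 2.793]
contact_force: [0.5, 0.3, 0.6]
opening: 0.0001
tool [ 0.661  -0.1696  0.1311] F [0.5 0.3 0.6] open 0.0001 t 10.3 q6 [-0.36  0.73  1.19 -0.    1.22 -1.9 ]
units [2.002 0.013 0.031]
roll units -0.005 or 17.995
```

View pics/s3c.png

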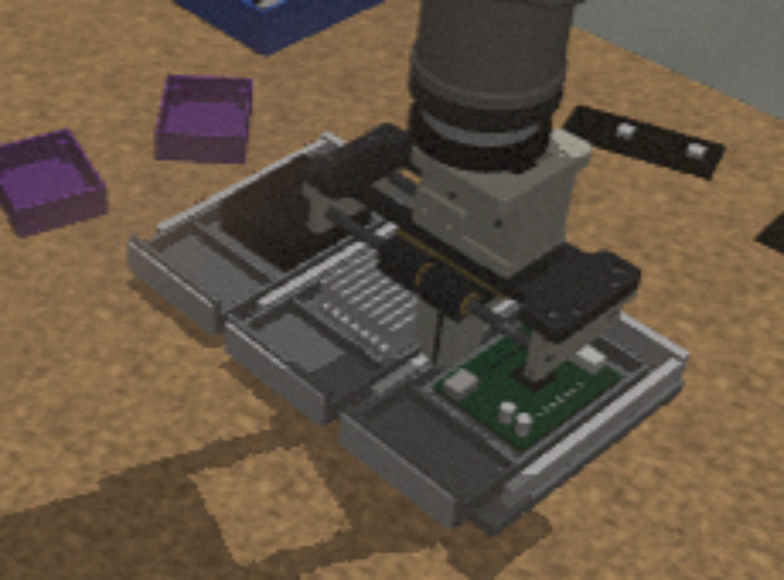

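```bash
python3 - <<'E'
import numpy as np
W=np.concatenate([np.load("pics/s3.npz")["W"].reshape(-1,3),np.load("pics/w3.npz")["W"].reshape(-1,3)]); 
for a,b in [(-.12,-.08),(-.08,-.05),(-.05,-.025),(-.025,.025),(.025,.05),(.05,.08),(.08,.12)]:
    m=(abs(W[:,0]-.661)<.06)&(W[:,1]+.1696>a)&(W[:,1]+.1696<b)&(W[:,2]>.06)&(W[:,2]<.25)
    p=W[m]; lo=p[p[:,2]<.14]
    print(a,b,len(p),np.percentile(p[:,2],[0,1,5]).round(3) if len(p) else "", "x of low:",np.percentile(lo[:,0],[2,98]).round(3) if len(lo) else "")
E
```

```text
-0.12 -0.08 503 [0.172 0.173 0.176] x of low: 
-0.08 -0.05 2606 [0.17  0.171 0.172] x of low: 
-0.05 -0.025 11686 [0.168 0.18  0.185] x of low: 
-0.025 0.025 40326 [0.105 0.118 0.178] x of low: [0.649 0.665]
0.025 0.05 12777 [0.175 0.178 0.185] x of low: 
0.05 0.08 3050 [0.171 0.173 0.184] x of low: 
0.08 0.12 317 [0.17  0.171 0.171] x of low:
```

Only the fingertips hang low, and the body clears everything by more than 40 mm. I descend into the bay and then draw the tray out.

```bash
python3 -m crank '[{"fingers":-1,"tx":0.3,"ty":0,"tz":0,"roll":0},{"fingers":-1,"tx":0.7,"ty":0,"tz":0,"roll":0},{"fingers":-1,"tx":1.1,"ty":0,"tz":0,"roll":0},{"fingers":-1,"tx":1.5,"ty":0,"tz":0,"roll":0},{"fingers":-1,"tx":1.8,"ty":0,"tz":0,"roll":0},{"fingers":-1,"tx":1.95,"ty":0,"tz":0,"roll":0},{"fingers":-1,"tx":2.0,"ty":0,"tz":0,"roll":0},{"fingers":-1,"tx":2.0,"ty":0,"tz":0,"roll":0}]'
python3 -m crank '[{"fingers":-1,"tx":0,"ty":0,"tz":-0.1,"roll":0},{"fingers":-1,"tx":0,"ty":0,"tz":-0.2,"roll":0},{"fingers":-1,"tx":0,"ty":0,"tz":-0.3,"roll":0},{"fingers":-1,"tx":0,"ty":0,"tz":-0.4,"roll":0},{"fingers":-1,"tx":0,"ty":0,"tz":-0.5,"roll":0},{"fingers":-1,"tx":0,"ty":0,"tz":-0.6,"roll":0},{"fingers":-1,"tx":0,"ty":0,"tz":-0.7,"roll":0},{"fingers":-1,"tx":0,"ty":0,"tz":-0.8,"roll":0}]'
```

```text
time: 11.4
tool_pos: [0.6625, -0.1699, 0.0527]
tool_rot: [-0.19, 1.57, -0.227]
contact_force: [0.1, -1.0, 0.1]
opening: 0.0005
time: 12.4
tool_pos: [0.6302, -0.1686, 0.0524]
tool_rot: [0.058, 1.57, 0.021]
contact_force: [2.7, 0.7, 0.0]
opening: 0.0004
```

```bash
python3 -m crank '[{"fingers":-1,"tx":0,"ty":0,"tz":-0.2,"roll":0},{"fingers":-1,"tx":0,"ty":0,"tz":-0.4,"roll":0},{"fingers":-1,"tx":0,"ty":0,"tz":-0.6,"roll":0},{"fingers":-1,"tx":0,"ty":0,"tz":-0.8,"roll":0},{"fingers":-1,"tx":0,"ty":0,"tz":-1.0,"roll":0},{"fingers":-1,"tx":0,"ty":0,"tz":-1.2,"roll":0},{"fingers":-1,"tx":0,"ty":0,"tz":-1.35,"roll":0},{"fingers":-1,"tx":0,"ty":0,"tz":-1.5,"roll":0}]'
python3 -m crank '[{"fingers":-1,"tx":0,"ty":0,"tz":-0.03,"roll":0},{"fingers":-1,"tx":0,"ty":0,"tz":-0.06,"roll":0},{"fingers":-1,"tx":0,"ty":0,"tz":-0.09,"roll":0},{"fingers":-1,"tx":0,"ty":0,"tz":-0.12,"roll":0},{"fingers":-1,"tx":0,"ty":0,"tz":-0.15,"roll":0},{"fingers":-1,"tx":0,"ty":0,"tz":-0.18,"roll":0},{"fingers":-1,"tx":0,"ty":0,"tz":-0.21,"roll":0},{"fingers":-1,"tx":0,"ty":0,"tz":-0.24,"roll":0}]'
```

```text
time: 13.4
tool_pos: [0.5699, -0.1664, 0.0523]
tool_rot: [0.825, 1.571, 0.788]
contact_force: [1.3, 1.5, 1.8]
opening: 0.0004
time: 14.4
tool_pos: [0.5606, -0.1661, 0.0522]
tool_rot: [2.245, 1.571, 2.208]
contact_force: [2.3, 2.1, -0.2]
opening: 0.0003
```

```bash
python3 -m crank '[{"fingers":-1,"tx":0,"ty":0,"tz":-0.03,"roll":0},{"fingers":-1,"tx":0,"ty":0,"tz":-0.06,"roll":0},{"fingers":-1,"tx":0,"ty":0,"tz":-0.09,"roll":0},{"fingers":-1,"tx":0,"ty":0,"tz":-0.12,"roll":0},{"fingers":-1,"tx":0,"ty":0,"tz":-0.15,"roll":0},{"fingers":-1,"tx":0,"ty":0,"tz":-0.18,"roll":0},{"fingers":-1,"tx":0,"ty":0,"tz":-0.21,"roll":0},{"fingers":-1,"tx":0,"ty":0,"tz":-0.24,"roll":0}]'
```

```text
time: 15.4
tool_pos: [0.551, -0.1658, 0.0523]
tool_rot: [0.228, 1.571, 0.192]
contact_force: [2.4, 1.2, -1.4]
opening: 0.0004
```

```bash
python3 -m crank '[{"fingers":-1,"tx":0,"ty":0,"tz":-0.03,"roll":0},{"fingers":-1,"tx":0,"ty":0,"tz":-0.06,"roll":0},{"fingers":-1,"tx":0,"ty":0,"tz":-0.09,"roll":0},{"fingers":-1,"tx":0,"ty":0,"tz":-0.12,"roll":0},{"fingers":-1,"tx":0,"ty":0,"tz":-0.15,"roll":0},{"fingers":-1,"tx":0,"ty":0,"tz":-0.18,"roll":0},{"fingers":-1,"tx":0,"ty":0,"tz":-0.21,"roll":0},{"fingers":-1,"tx":0,"ty":0,"tz":-0.24,"roll":0}]'
```

```text
time: 16.4
tool_pos: [0.5494, -0.1658, 0.0527]
tool_rot: [-0.122, 1.553, -0.16]
contact_force: [33.8, 5.6, -24.5]
opening: 0.0005
```

The front stop is reached: the tool halted at 0.549 and the force rose. I ease off into the bay, lift, and back away.

```bash
python3 -m crank '[{"fingers":-1,"tx":0,"ty":0,"tz":0.2,"roll":0},{"fingers":-1,"tx":0,"ty":0,"tz":0.4,"roll":0},{"fingers":-1,"tx":0,"ty":0,"tz":0.55,"roll":0},{"fingers":-1,"tx":0,"ty":0,"tz":0.55,"roll":0},{"fingers":-1,"tx":-0.4,"ty":0,"tz":0.55,"roll":0},{"fingers":-1,"tx":-1.2,"ty":0,"tz":0.55,"roll":0},{"fingers":-1,"tx":-2.2,"ty":0,"tz":0.55,"roll":0},{"fingers":-1,"tx":-3.2,"ty":0,"tz":0.55,"roll":0}]'
python3 -m crank '[{"fingers":-1,"tx":-0.5,"ty":0.5,"tz":-0.5,"roll":0},{"fingers":-1,"tx":-0.8,"ty":1.0,"tz":-1.2,"roll":0},{"fingers":-1,"tx":-0.8,"ty":1.5,"tz":-2.0,"roll":0},{"fingers":-1,"tx":-0.8,"ty":2.0,"tz":-3.0,"roll":0},{"fingers":-1,"tx":-0.8,"ty":2.5,"tz":-3.5,"roll":0},{"fingers":-1,"tx":-0.8,"ty":2.5,"tz":-3.5,"roll":0},{"fingers":-1,"tx":-0.8,"ty":2.5,"tz":-3.5,"roll":0},{"fingers":-1,"tx":-0.8,"ty":2.5,"tz":-3.5,"roll":0}]'
python3 - <<'E'
from g import *
yaw=np.radians(-2.05)
go([.5,0,.2],yaw)
ex=np.array([np.cos(yaw),np.sin(yaw)])
for n in("scene","side"):
  im,d,W=snap(n,n+"4"); W=W.reshape(-1,3)
  for k,(a,b,c,e) in {"case":(.62,.66,.005,.125),"sink":(.62,.66,-.115,.0),"board":(.52,.56,-.23,-.105)}.items():
    p=W[(W[:,2]>.041)&(W[:,2]<.052)&(W[:,0]>a)&(W[:,0]<b)&(W[:,1]>c)&(W[:,1]<e)]
    if len(p): print(n,k,len(p),"rack-x",np.median(p[:,:2]@ex).round(4))
E
```

```text
time: 17.4
tool_pos: [0.5631, -0.1662, 0.1827]
tool_rot: [-0.434, 1.57, -0.47]
contact_force: [0.7, -0.8, 0.1]
opening: 0.0003
time: 18.4
tool_pos: [0.428, -0.0618, 0.2125]
tool_rot: [-0.297, 1.57, -0.334]
contact_force: [0.3, 0.6, -0.2]
opening: 0.0002
tool [ 0.428  -0.0618  0.2125] F [ 0.3  0.6 -0.2] open 0.0002 t 18.4 q6 [-0.32  0.21  1.82 -0.    1.1  -1.85]
units [0.312 1.611 1.741]
roll units -0.008 or 17.992
scene case 92 rack-x 0.6447
scene sink 97 rack-x 0.6407
scene board 86 rack-x 0.5447
side case 48 rack-x 0.6411
side sink 140 rack-x 0.6364
side board 199 rack-x 0.5404
```

View pics/scene4.png

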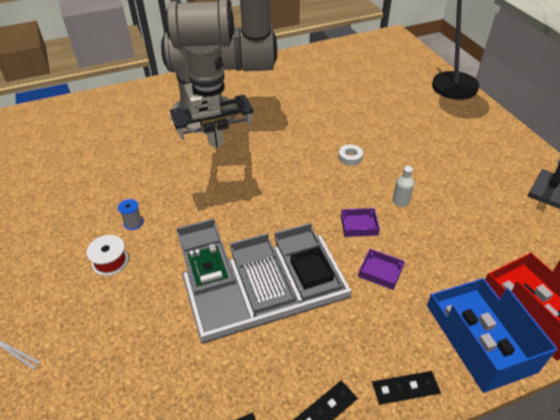

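```bash
python3 -c "
from cell import *
print(hand_in())"
```

```text
the job is handed in; nothing more can be done
None
```

I pushed the black shell's tray fully home with shut fingertips. I then hooked the fingertips behind the board tray's lip and drew it out to its front stop. The job was handed in at about 18.5 s; no verdict is given.

- **Case tray:** the tool halted against the stop with a steady force of about 26 N.
- **Board tray:** it was drawn until the tool halted at the front stop, with a brief force of about 42 N. That is well under the 120 N wrist limit, and only the fingertips were in contact.
- **Final measurement:** the board lip stands 100.0 mm further out than the case lip in the scene camera and 100.7 mm in the side camera. This fits one tray home and the other fully out.
- **Left alone:** the sink tray's lip stayed within about 1 mm of where it was. The last picture shows the loads in their trays and the bench items apparently unmoved.
- **Hand:** it finished clear, 0.21 m up, with about zero force.
- **Disagreement:** the two cameras differ by about 4 mm in absolute position, which is within their calibration error. They agree on the distances between trays.

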